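Swing out the folding hook and hang the brush pot

TASK

Swing the folded orange hook out from the low white board until it meets its stop, then hang the blue brush pot on it by its wire handle: lower it gently until the wire rests in the dip of the hook, and only then let go. Do not strain the hook, do not press, knock or drop the pot onto it, and leave the tray, the jar and the ink roller where they are.

Things in the scene. Friction and masses are not known exactly. Their poses are not given: they have to be found in the camera images.
- board: Low white board fixed upright, 340 mm long, 18 thick, 250 high. Origin: lower edge of its front face, mid-length, on the table; x along the board, front looks along its -y, z up. It carries the orange folding hook and its clamp. Folded, the hook points along board +x, flat on the front; out, along -y.
- hinge_foot (a point): Point on the table straight under the hook's vertical hinge (board x -50, y -14 mm), axes as the board's. Hinge barrel 18 mm across, 36 tall. The hook's level part is nominally 225 mm above this point, but its clamp was set by hand and sits up to 15 mm higher or lower: the true height is not measured and must be seen or felt.
- hook (a joint): Hook angle, rad: 0 flat on the board, hard stop 1.571 (square out). Stiff hinge (0.2 N m, 2-3 N near the tip), stays where left. Hook: 10 mm rod, centre line level for 45 mm from the hinge, down 12 mm at 62 mm (V dip), level again at 79 mm, up 8 mm at its tip (100 mm). An 8 mm wire lying in the dip has its centre 1 mm below the level part's centre line.
- notch (a point): Middle of the floor of the finger notch in the board's top edge, on the front face, behind the folded hook's end: 170 mm above the table, 80 mm wide (board x +5 to +85 mm), open at the top and through the board's thickness. Lets a fingertip in behind the hook. Axes as the board's.
- pot: Blue brush pot, empty, 0.17-0.29 kg: 62 mm across at the foot, 72 at the rim, 75 high. Origin: centre of underside, z up. Rigid square handle of 8 mm wire in its xz plane: uprights at x +-34.5 mm; window under the top wire 86 mm high, 61 wide. Amid the top wire stands a black grip tab, 24 mm wide (x), 12 thick (y), from 169 to 208 mm above the underside.
- bail (a point): Middle of the top wire of the pot's handle (on its centre line), 165 mm above the pot's underside; axes as the pot's, the wire runs along x.
- tray: Black plastic tray 150 x 110 x 40 mm, a bystander. Origin: centre of its underside.
- jar: White paint jar with green label, 72 mm across, 85 mm high, a bystander. Origin: centre of its underside.
- brayer: Hand ink roller lying down, a bystander: black roller 36 mm thick, 90 mm long along its y at the origin, wooden handle towards its -x, 145 mm to the end. Origin: under the roller's middle, on the table.
Mind the look-alikes: they are no part of the job. Of the things that look like the pot, the smallest one is meant.

How it is judged:
By the outcome, as a careful person would: the job done as asked, in the order asked, and still so for the second after the job is handed in, with the robot touching nothing.
It also fails if it takes over 72 s, if anything falls off the work surface, if the arm or the gripper's body presses on something with over 40 N, if the wrist force passes 120 N, or if a joint passes its speed limit or range.

ROBOT

A 6-joint arm with a two-finger parallel gripper is mounted at the origin on the work surface. World frame = base frame: x ahead of the robot, y to its left, z up, the work surface at z = 0. Lengths are in m, angles in rad, forces in N, time in s.
With the tool pointing down it reaches from about 0.225 to 0.875 m from the base axis. Payload 3.4 kg.
Tool frame: the origin (TCP) lies at the very end of the fingers, on their centre line; the grasp point (between the pads) lies 19 mm behind it; z points along the fingers, y is the direction in which the jaws open and shut (so a half turn about z gives the same grasp; the last joint's range is limited). The gripper opens to 85 mm and grips with 20 to 120 N. Pads are 22 mm wide; open, the fingers measure 114 mm over their backs; the gripper's body (76 mm by 85 mm) begins 54 mm behind the grasp point. The pads swing forward as they close: fully open they stand 13 mm farther back than shut.
Start: joints at [1.198, 0.276, 1.505, -0, 1.361, -0.121], TCP at [0.143, 0.557, 0.231] pointing down, gripper open.
Joint ranges: [-2.89, 2.89], [-0.75, 2.08], [0.22, 2.7], [-1.18, 4.32], [0.11, 2.71], [-2.7, 2.7]. Speed limits (rad/s): [2.57, 2.57, 3.14, 3.14, 3.14, 3.14].

INTERFACE

Orientations are given as a unit quaternion [w, x, y, z].
In Python, from rig import telemetry, optics, order gives the robot as it stands.
- The arm moves only by the shell command python3 -m creep 'ROWS' [FORCE]. ROWS is a JSON object of lists of equal length, an entry for each row: "slide": the shift along the world's x, y, z normalised to -1 to 1, where 1 is 0.15 m, a list of three; "twist": the turn, a rotation vector about the world's x, y, z normalised to -1 to 1, where 1 is 360 degrees, a list of three; "fingers": the gripper's target within -1 to 1 (fully open at 1, half-way at 0, shut at -1). A call has 1 to 20 rows; each row is the pose to reach, as a shift and turn from the pose commanded when the call began, turning the shorter way round; what a row does not reach only later rows make up. A row lasts 1/10 s, in which the tool goes at most 50 mm and 8.59 degrees, less where a joint would pass 70% of its speed; a pose out of reach is approached as far as the arm can. A call with a number of a shift or a turn outside -1 to 1 is refused whole. A call with a gripper value outside its range is refused whole. The fingers move at their own pace and stop on an object; FORCE is the grip in N (left out, the last holds). Time passes only in rows, so rows that repeat a pose let the fingers close. It gives the time, the measured TCP pose, the force and the opening at its end, in the units of the state.
- telemetry.get_state(): the state, without advancing time (a new reading comes with each control period).
- optics.get_image(name): name is "side" or "top" or "wrist"; returns a dict with "img" (480x640x3 uint8, blue, green, red), "depth" (480x640 float32, m along the optical axis (not along the pixel's ray), 0 where there is no reading), "fovy" (degrees; the focal length in pixels is half the picture's height over the tangent of half this angle, whatever the lens; pixels are square), "cx", "cy" (the principal point, pixels), "world_from_camera" (4x4, takes a point from camera to world coordinates). Camera axes: x right, y down, z forward; pixel columns grow to the right and rows downward; lengths in m; the calibration is good to about 2 mm. A picture is of the moment at which its call begins.
- order.sign_off(): hands the job in, once; it reports no verdict.
The state is a dict: "clock": time; "qpos": joint angles; "qd": joint speeds; "effort": joint torques, N m; "position": TCP position; "ee_rot": TCP orientation; "contact_force": force on the tool from outside, world axes, zero at the start; "moment": the same for the moment, N m; "width": finger opening in m.
Only numpy, scipy, OpenCV 4.12 (cv2) and the standard library are available. Lean on these libraries where they do the work, as an engineer would, in place of code of your own. Each camera call takes 0.05 s, during which the arm holds its last target.

## Working session

There is one attempt and no reset: what is moved stays moved. The work goes in short steps, Python scripts to look and compute and a shell command to move; the robot and the scene stay as the last step left them, time stands still between calls to the robot, and variables do not carry over. Pictures are saved under pics/ and viewed, and the job is handed in when it is done.

```bash
mkdir -p pics; ls; cat > h.py <<'E'
import numpy as np, cv2
from rig import telemetry, optics, order
def cap(name,fn):
    d=optics.get_image(name); cv2.imwrite('pics/'+fn+'.png',d['img']); np.savez('pics/'+fn+'.npz',**d); return d
def load(fn): return dict(np.load('pics/'+fn+'.npz'))
def K(d):
    f=240/np.tan(np.radians(float(d['fovy']))/2); return f,float(d['cx']),float(d['cy'])
def pts(d):
    f,cx,cy=K(d); v,u=np.mgrid[0:480,0:640]; z=d['depth']; 
    P=np.stack([(u-cx)/f*z,(v-cy)/f*z,z,np.ones_like(z)],-1)@np.array(d['world_from_camera']).T
    P=P[...,:3]; P[z==0]=np.nan; return P
def ray(d,u,v):
    f,cx,cy=K(d); T=np.array(d['world_from_camera']); r=T[:3,:3]@np.array([(u-cx)/f,(v-cy)/f,1]); return T[:3,3],r
def onz(d,u,v,z):
    o,r=ray(d,u,v); return o+r*(z-o[2])/r[2]
E
python3 - <<'E'
from h import *
for n in('side','top','wrist'):
    d=cap(n,n+'0'); print(n,d['fovy'],d['cx'],d['cy'],np.round(d['world_from_camera'],3).tolist(), (d['depth']>0).mean())
print(telemetry.get_state())
E
```

```text
pics
side 53.94946698191722 318.26284982619705 243.27193809555746 [[0.993, -0.062, 0.1, 0.481], [-0.118, -0.522, 0.845, -0.9], [0.0, -0.851, -0.525, 0.649], [0.0, 0.0, 0.0, 1.0]] 0.995927734375
top 50.2183305387309 316.55908006115055 238.54157835586753 [[-0.014, -0.989, 0.147, 0.444], [-1.0, 0.014, 0.003, -0.089], [-0.005, -0.147, -0.989, 1.109], [0.0, 0.0, 0.0, 1.0]] 0.9960026041666666
wrist 68.29903560892059 319.3852947641189 238.51258541088131 [[0.25, 0.917, 0.309, 0.064], [0.968, -0.237, -0.081, 0.576], [-0.001, 0.32, -0.947, 0.374], [0.0, 0.0, 0.0, 1.0]] 0.9961848958333334
{'clock': 0.15, 'qpos': array([ 1.19797620e+00,  2.76432649e-01,  1.50586511e+00,  2.70959765e-05,
        1.36070288e+00, -1.21020481e-01]), 'qd': array([-0.00084662, -0.00250896, -0.00371041, -0.00067466, -0.0007021 ,
        0.00129648]), 'effort': array([ 1.40048669e-03, -4.17139041e+01, -2.46034348e+01, -2.81407583e-04,
        7.57858768e-03,  5.70741236e-06]), 'position': array([0.14311736, 0.55648361, 0.23063909]), 'ee_rot': array([-1.84916069e-04,  1.25570264e-01,  9.92084479e-01, -6.79405194e-04]), 'contact_force': array([-0.24659438,  0.32537644, -0.47102489]), 'moment': array([-0.04032216, -0.02457236, -0.04075263]), 'width': 0.08536820183403619}
```

View pics/side0.png

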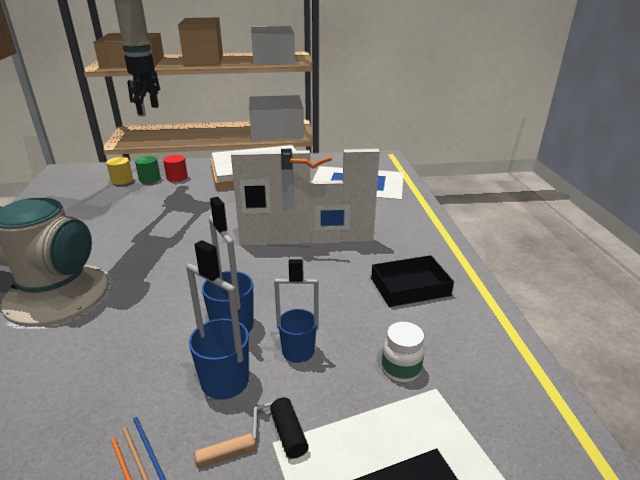

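View pics/top0.png

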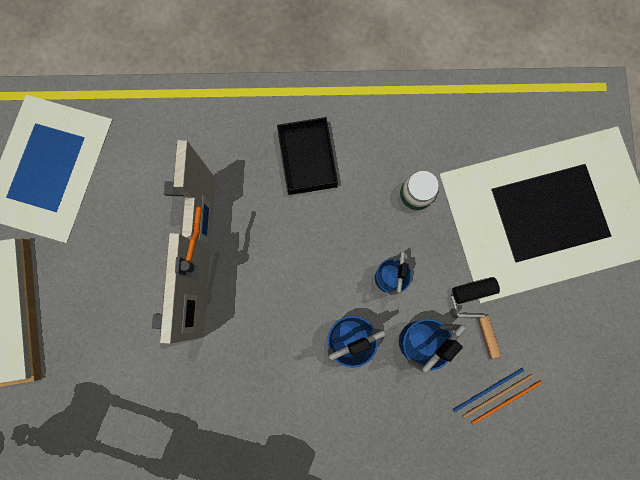

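The side view shows the board at (305,195) with the orange hook folded at (310,160). The smallest of the three blue pots is at (297,330), and it appears in the top view at (393,275). Next I'll measure these.

```bash
python3 - <<'E'
from h import *
T=load('top0');S=load('side0')
for n,d in(('top',T),('side',S)):
    P=pts(d); hsv=cv2.cvtColor(d['img'],cv2.COLOR_BGR2HSV)
    m=(hsv[...,0]>4)&(hsv[...,0]<16)&(hsv[...,1]>190)&(hsv[...,2]>120)&(P[...,2]>.15)&(P[...,2]<.3)
    q=P[m]; v,u=np.nonzero(m); print(n,'orange',m.sum(),u.min(),u.max(),v.min(),v.max())
    o=np.argsort(q[:,0]); 
    for c in np.array_split(o,8): print(np.round(np.median(q[c],0),4), q[c][:,2].max().round(4))
    # board
    w=(hsv[...,1]<60)&(hsv[...,2]>110)&(P[...,2]>.06)&(P[...,2]<.27)&(P[...,0]>.2)&(P[...,0]<.75)&(P[...,1]>0)&(P[...,1]<.35)
    q=P[w]; print('board',w.sum(),q.min(0).round(3),q.max(0).round(3))
    top=q[q[:,2]>.242]; print('top edge z',np.median(top[:,2]),top.min(0).round(4),top.max(0).round(4))
    r=cv2.minAreaRect(top[:,:2].astype(np.float32)); print(r, cv2.boxPoints(r).round(4).tolist())
    # depth of floor
    # dark barrel
    k=(hsv[...,2]<70)&(P[...,2]>.18)&(P[...,2]<.27)&(P[...,0]>.2)&(P[...,0]<.75)&(P[...,1]>0)&(P[...,1]<.35)
    q=P[k]; print('dark',k.sum(),q.min(0).round(4) if len(q) else 0,q.max(0).round(4) if len(q) else 0)
    v,u=np.nonzero(k); print(u.min(),u.max(),v.min(),v.max())
    # small pot
    b=(hsv[...,0]>100)&(hsv[...,0]<125)&(hsv[...,1]>120)
    nl,lab,st,ce=cv2.connectedComponentsWithStats(b.astype(np.uint8))
    for i in range(1,nl):
        if st[i,4]>150:
            q=P[lab==i]; print('blue',st[i],ce[i].round(1),np.nanpercentile(q,[2,98],axis=0).round(3).tolist())
    t=(hsv[...,2]<60)&(P[...,2]>.15)&(P[...,1]<0.05)&(P[...,0]>.2)
    nl,lab,st,ce=cv2.connectedComponentsWithStats(t.astype(np.uint8))
    for i in range(1,nl):
        if st[i,4]>20:
            q=P[lab==i]; print('tab',st[i],ce[i].round(1),np.nanmedian(q,axis=0).round(4),np.nanpercentile(q,[2,98],axis=0).round(3).tolist())
E
```

```text
top orange 274 186 200 206 260
[0.5441 0.1325 0.2416] 0.2467
[0.5558 0.1298 0.242 ] 0.2457
[0.567  0.1279 0.2419] 0.2455
[0.5787 0.1253 0.2385] 0.2448
[0.5918 0.1229 0.2336] 0.238
[0.6027 0.1208 0.2399] 0.2446
[0.6133 0.1183 0.2447] 0.2487
[0.6241 0.1161 0.2479] 0.2532
board 1976 [0.401 0.139 0.111] [0.749 0.175 0.262]
top edge z 0.25029136862242995 [0.4007 0.1386 0.2459] [0.7495 0.1746 0.262 ]
((0.5751787424087524, 0.15641926229000092), (0.019296256825327873, 0.3492906391620636), 86.70738983154297) [[0.400299996137619, 0.15680000185966492], [0.7490000128746033, 0.13680000603199005], [0.7501000165939331, 0.15600000321865082], [0.40139999985694885, 0.1761000007390976]]
dark 1061 [0.4007 0.119  0.1801] [0.7475 0.16   0.2654]
171 198 142 342
blue [   7  124   77   88 4103] [ 45.2 167.4] [[0.692, 0.451, -0.003], [0.866, 0.587, 0.006]]
blue [375 258  26  35 640] [387.6 275. ] [[0.493, -0.257, 0.0], [0.552, -0.206, 0.078]]
blue [ 328  316   46   36 1056] [347.9 331.7] [[0.375, -0.19, 0.002], [0.438, -0.107, 0.106]]
blue [ 399  319   53   46 1585] [422.2 339.6] [[0.347, -0.339, 0.003], [0.4
[... 1514 characters left out ...]
 210  23  15 328] [332.  217.1] [[0.611, 0.138, 0.057], [0.667, 0.147, 0.097]]
blue [ 189  272   64  127 5021] [222.7 341.3] [[0.343, -0.346, 0.009], [0.434, -0.115, 0.104]]
blue [ 278  309   39   53 1637] [297.3 334.6] [[0.489, -0.276, 0.006], [0.549, -0.208, 0.076]]
blue [134 417  31  63 295] [148.8 449.2] [[0.245, -0.478, 0.004], [0.305, -0.368, 0.009]]
tab [210 197  17  36 415] [218.2 214.1] [ 0.3939 -0.1659  0.2642] [[0.381, -0.17, 0.233], [0.404, -0.144, 0.286]]
tab [195 241  25  40 741] [207.3 260.2] [ 0.3868 -0.3069  0.2634] [[0.37, -0.315, 0.232], [0.401, -0.292, 0.286]]
tab [289 260  14  22 305] [295.5 270.5] [ 0.5197 -0.2459  0.1919] [[0.508, -0.249, 0.17], [0.531, -0.238, 0.209]]
```

```bash
python3 - <<'E'
from h import *
S=load('side0');T=load('top0')
a=cv2.resize(S['img'][140:260,220:390],None,fx=4.5,fy=4.5,interpolation=cv2.INTER_CUBIC);cv2.imwrite('pics/c1.png',a)
a=cv2.resize(T['img'][130:360,140:260],None,fx=2.6,fy=2.6,interpolation=cv2.INTER_CUBIC)
b=cv2.resize(T['img'][240:310,360:430],None,fx=6,fy=6,interpolation=cv2.INTER_CUBIC)
c=np.zeros((600,760,3),np.uint8);c[:a.shape[0],:a.shape[1]]=a;c[:420,330:750]=b;cv2.imwrite('pics/c2.png',c)
E
```

```text
(no output)
```

View pics/c1.png

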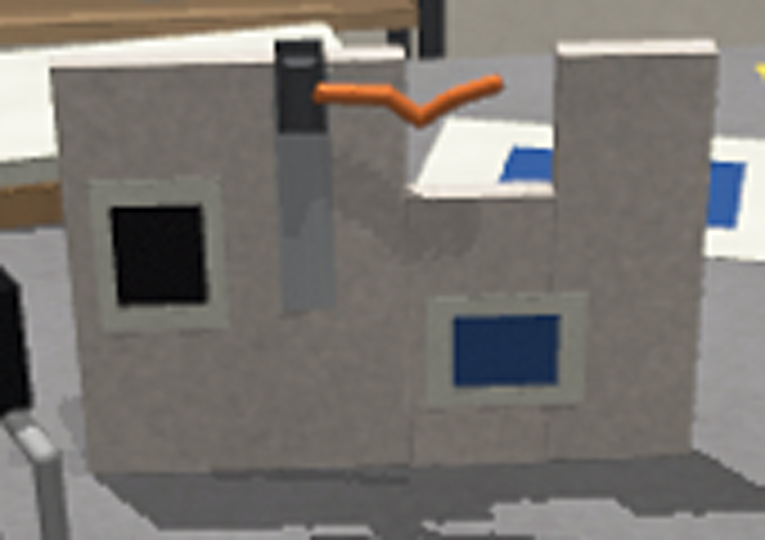

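View pics/c2.png

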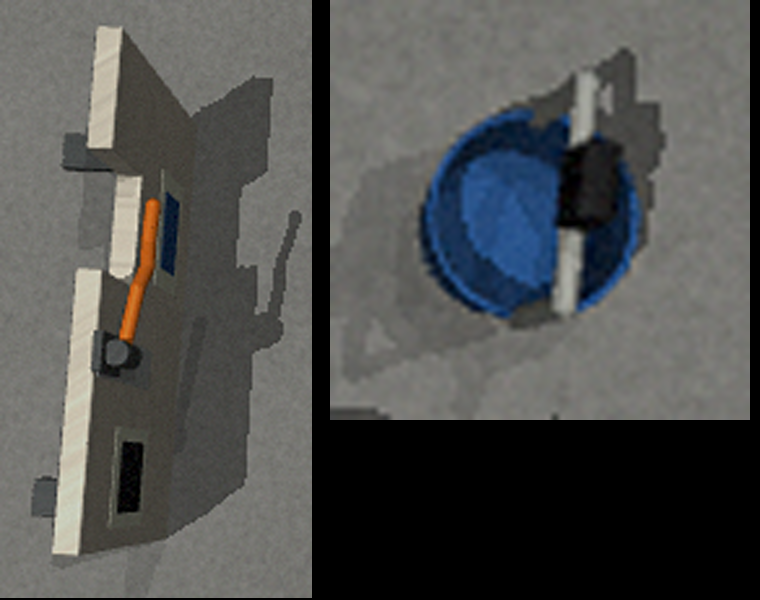

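```bash
cat > m.py <<'E'
from h import *
T=load('top0');S=load('side0')
P=pts(T); hsv=cv2.cvtColor(T['img'],cv2.COLOR_BGR2HSV)
w=(hsv[...,1]<60)&(hsv[...,2]>150)&(abs(P[...,2]-.25)<.004)&(P[...,0]>.38)&(P[...,0]<.77)&(P[...,1]>.1)&(P[...,1]<.2)
q=P[w]; A=np.polyfit(q[:,0],q[:,1],1); res=q[:,1]-np.polyval(A,q[:,0]); print('top centre line',A,np.degrees(np.arctan(A[0])),np.percentile(res,[3,50,97]))
print('x ends',q[:,0].min(),q[:,0].max(), 'gap', [x for x in [(a,b) for a,b in zip(np.sort(q[:,0])[:-1],np.sort(q[:,0])[1:])] if x[1]-x[0]>.02])
# notch floor
w=(hsv[...,1]<60)&(hsv[...,2]>150)&(abs(P[...,2]-.17)<.005)&(P[...,0]>.38)&(P[...,0]<.77)&(P[...,1]>.1)&(P[...,1]<.2)
q=P[w]; print('notch floor',q.min(0),q.max(0),np.median(q,0))
# front face from side
P2=pts(S);h2=cv2.cvtColor(S['img'],cv2.COLOR_BGR2HSV)
w=(h2[...,1]<60)&(P2[...,2]>.04)&(P2[...,2]<.14)&(P2[...,0]>.39)&(P2[...,0]<.76)&(P2[...,1]>.1)&(P2[...,1]<.2)
q=P2[w]; B=np.polyfit(q[:,0],q[:,1],1); print('front',B,np.degrees(np.arctan(B[0])),np.percentile(q[:,1]-np.polyval(B,q[:,0]),[3,50,97]),q[:,0].min(),q[:,0].max())
# barrel top disc
k=(hsv[...,2]<110)&(hsv[...,1]<80)&(P[...,2]>.245)&(P[...,2]<.27)&(P[...,0]>.49)&(P[...,0]<.57)&(P[...,1]>.1)&(P[...,1]<.2)
q=P[k]; print('barrel',k.sum(),np.percentile(q,[5,50,95],axis=0).round(4))
# pot
w=(hsv[...,1]<60)&(hsv[...,2]>110)&(abs(P[...,2]-.167)<.008)&(P[...,0]>.47)&(P[...,0]<.57)&(P[...,1]>-.29)&(P[...,1]<-.19)
q=P[w]; C=np.polyfit(q[:,0],q[:,1],1); print('wire',w.sum(),C,np.degrees(np.arctan(C[0])),q.min(0),q.max(0),'mid y',np.polyval(C,.5195))
b=(hsv[...,0]>100)&(hsv[...,0]<125)&(hsv[...,1]>100)&(abs(P[...,2]-.075)<.004)&(P[...,0]>.47)&(P[...,0]<.57)&(P[...,1]>-.29)&(P[...,1]<-.19)
q=P[b]; M=np.c_[2*q[:,:2],np.ones(len(q))]; s=np.linalg.lstsq(M,(q[:,:2]**2).sum(1),rcond=None)[0]; print('rim c',s[:2],np.sqrt(s[2]+s[0]**2+s[1]**2),len(q))
E
python3 m.py
```

```text
top centre line [-0.05499396  0.18820435] -3.1477509696156516 [-7.88512300e-03 -1.83286675e-05  7.83667042e-03]
x ends 0.4007512560480773 0.7494667525042886 gap [(np.float64(0.5845777902619949), np.float64(0.6655277070691071))]
notch floor [0.59116065 0.14389157 0.16600447] [0.66415619 0.16443996 0.17452208] [0.62738603 0.15391697 0.17035251]
front [-0.05521679  0.17874751] -3.1604795926425715 [-3.95351542e-03 -4.21430687e-05  3.87756817e-03] 0.4004287346736409 0.7501809272077684
barrel 208 [[0.5103 0.1287 0.2466]
 [0.5287 0.1428 0.2556]
 [0.5423 0.1513 0.2637]]
wire 90 [-0.13487262 -0.16917064] -7.681279753016027 [ 0.48251219 -0.24745921  0.1647612 ] [ 0.55627208 -0.2320132   0.17256411] mid y -0.23923696737044384
rim c [ 0.51992807 -0.23954386] 0.033979457314623006 124
```

The board is yawed -3.15° and the hinge is at about (0.529, 0.136). The hook is slightly ajar (about 0.15 rad), with its level line at z ≈ 0.238. The bail is at about (0.520, -0.2395) with the wire near -6°. Next I'll close the fingers and go above the notch.

```bash
python3 -m creep '{"slide":[[0,0,0.6],[0,0,0.6],[0.5,-0.45,0.6],[1,-0.85,0.6],[1,-0.85,0.6],[1,-0.85,0.6],[1,-0.85,0.6]],"twist":[[0,0,0],[0,0,0],[0,0,0.0157],[0,0,0.0314],[0,0,0.0314],[0,0,0.0314],[0,0,0.0314]],"fingers":[-1,-1,-1,-1,-1,-1,-1]}' 30
python3 -m creep '{"slide":[[0.3,-0.27,0],[0.6,-0.54,0],[1,-0.9,0],[1,-0.9,0],[1,-0.9,0],[1,-0.9,0]],"twist":[[0,0,0],[0,0,0],[0,0,0],[0,0,0],[0,0,0],[0,0,0]],"fingers":[-1,-1,-1,-1,-1,-1]}'
python3 -m creep '{"slide":[[0.3,-0.27,0],[0.6,-0.54,0],[1,-0.82,0],[1,-0.82,0],[1,-0.82,0],[1,-0.82,0]],"twist":[[0,0,0],[0,0,0],[0,0,0],[0,0,0],[0,0,0],[0,0,0]],"fingers":[-1,-1,-1,-1,-1,-1]}'
```

```text
clock: 0.85
position: [0.2973, 0.4258, 0.3211]
ee_rot: [0.001, 0.031, 1.0, -0.001]
contact_force: [0.2, 1.1, 0.3]
width: 0.0002
clock: 1.45
position: [0.4436, 0.2941, 0.3207]
ee_rot: [-0.001, 0.028, 1.0, 0.0]
contact_force: [-0.1, -0.3, 0.2]
width: -0.0002
clock: 2.05
position: [0.5926, 0.1728, 0.3206]
ee_rot: [-0.001, 0.027, 1.0, 0.001]
contact_force: [0.0, -0.4, 0.4]
width: -0.0001
```

```bash
python3 -m creep '{"slide":[[0.136,-0.119,0],[0.136,-0.119,0],[0.136,-0.119,-0.2]],"twist":[[0,0,0],[0,0,0],[0,0,0]],"fingers":[-1,-1,-1]}'
python3 - <<'E'
from h import *
d=cap('wrist','w1');e=cap('side','s1')
c=np.zeros((480,800,3),np.uint8);c[:,:400]=cv2.resize(d['img'],None,fx=1,fy=1)[:,120:520];c[:,400:]=cv2.resize(e['img'][90:270,230:380],(400,480),interpolation=cv2.INTER_CUBIC);cv2.imwrite('pics/c3.png',c)
E
```

```text
clock: 2.35
position: [0.6146, 0.1561, 0.2955]
ee_rot: [0.004, 0.026, 1.0, 0.001]
contact_force: [-0.2, -0.8, -0.1]
width: 0.0001
```

View pics/c3.png

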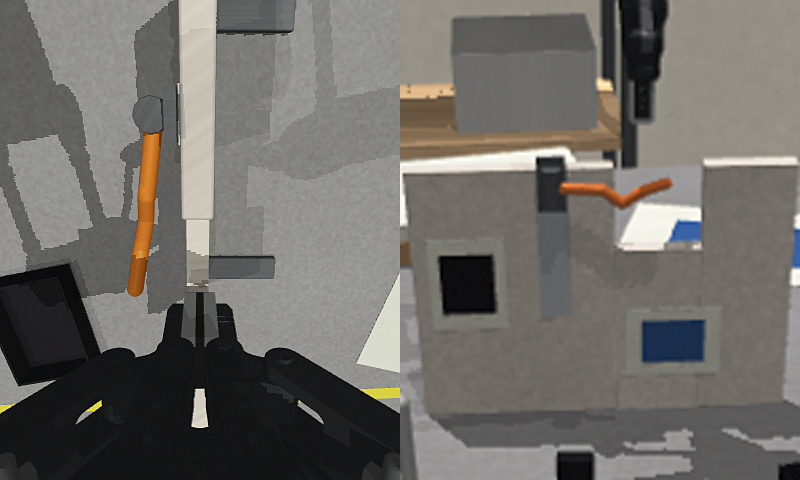

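The wrist view shows the fingertips over the notch at (200,290), with the hook's tip at (135,290) clear in front of the board. Descending in the notch now.

```bash
python3 -m creep '{"slide":[[0,0,-0.2],[0,0,-0.4],[0,0,-0.6],[0,0,-0.6],[0,0,-0.6]],"twist":[[0,0,0],[0,0,0],[0,0,0],[0,0,0],[0,0,0]],"fingers":[-1,-1,-1,-1,-1]}'
python3 - <<'E'
from h import *
d=load('w1');P=pts(d);hsv=cv2.cvtColor(d['img'],cv2.COLOR_BGR2HSV)
m=(hsv[...,0]>4)&(hsv[...,0]<16)&(hsv[...,1]>170)&(P[...,2]>.15)&(P[...,2]<.3); q=P[m]; o=np.argsort(q[:,0])
for c in np.array_split(o,8): print(np.round(np.median(q[c],0),4),np.percentile(q[c][:,2],95).round(4))
w=(hsv[...,1]<60)&(hsv[...,2]>150)&(abs(P[...,2]-.25)<.01)&(P[...,1]>.1)&(P[...,1]<.2)&(P[...,0]<.6); print(np.median(P[w],0))
E
```

```text
clock: 2.95
position: [0.6133, 0.1547, 0.2025]
ee_rot: [0.0, 0.027, 1.0, 0.0]
contact_force: [0.4, -0.5, 1.1]
width: -0.0002
[0.5435 0.1333 0.2422] 0.2437
[0.5533 0.1314 0.2423] 0.2438
[0.5635 0.1293 0.2422] 0.2436
[0.5745 0.1271 0.2416] 0.2435
[0.5895 0.124  0.2335] 0.2377
[0.6006 0.1217 0.2381] 0.242
[0.6124 0.1189 0.2444] 0.2471
[0.6236 0.1168 0.2489] 0.251
[0.52626212 0.15880789 0.25089827]
```

```bash
python3 - <<'E'
from h import *
H=np.array([.529,.136]);phi=np.radians(-3.15);p=np.array([.6133,.1547])
R=lambda a:np.array([np.cos(a),np.sin(a)])
for t in np.r_[0.15,np.arange(.2,1.65,.1),1.571]:
    c=H+.07*R(phi-t)+.005*R(phi-t+np.pi/2)+.011*R(phi)+.0145*R(phi+np.pi/2)
    print(round(t,2),c.round(4),((c-p)/.15).round(3))
E
```

```text
0.15 [0.6103 0.1405] [-0.02  -0.095]
0.2 [0.6098 0.1371] [-0.023 -0.118]
0.3 [0.6082 0.1302] [-0.034 -0.163]
0.4 [0.6059 0.1236] [-0.05  -0.207]
0.5 [0.6029 0.1172] [-0.069 -0.25 ]
0.6 [0.5993 0.1112] [-0.093 -0.29 ]
0.7 [0.5952 0.1055] [-0.121 -0.328]
0.8 [0.5905 0.1003] [-0.152 -0.362]
0.9 [0.5853 0.0956] [-0.187 -0.394]
1.0 [0.5797 0.0914] [-0.224 -0.422]
1.1 [0.5736 0.0879] [-0.264 -0.446]
1.2 [0.5673 0.0849] [-0.307 -0.465]
1.3 [0.5607 0.0826] [-0.351 -0.481]
1.4 [0.5538 0.0809] [-0.396 -0.492]
1.5 [0.5469 0.08  ] [-0.443 -0.498]
1.6 [0.5399 0.0797] [-0.489 -0.5  ]
1.57 [0.5419 0.0797] [-0.476 -0.5  ]
```

```bash
python3 -m creep '{"slide":[[-0.01,-0.05,0],[-0.02,-0.095,0],[-0.023,-0.118,0],[-0.028,-0.14,0],[-0.034,-0.163,0],[-0.042,-0.185,0],[-0.05,-0.207,0],[-0.06,-0.228,0],[-0.069,-0.25,0],[-0.081,-0.27,0],[-0.093,-0.29,0],[-0.107,-0.309,0],[-0.121,-0.328,0],[-0.136,-0.345,0],[-0.152,-0.362,0],[-0.17,-0.378,0],[-0.187,-0.394,0]],"twist":[[0,0,0],[0,0,0],[0,0,0],[0,0,0],[0,0,0],[0,0,0],[0,0,0],[0,0,0],[0,0,0],[0,0,0],[0,0,0],[0,0,0],[0,0,0],[0,0,0],[0,0,0],[0,0,0],[0,0,0]],"fingers":[-1,-1,-1,-1,-1,-1,-1,-1,-1,-1,-1,-1,-1,-1,-1,-1,-1]}'
python3 - <<'E'
from h import *
cap('side','s2');d=cap('top','t2')
a=cv2.resize(load('s2')['img'][90:270,230:380],(400,480),interpolation=cv2.INTER_CUBIC);b=cv2.resize(d['img'][130:340,150:325],(400,480),interpolation=cv2.INTER_CUBIC)
cv2.imwrite('pics/c4.png',np.hstack([a,b])); print(telemetry.get_state()['contact_force'])
E
```

```text
clock: 4.65
position: [0.5858, 0.0939, 0.2013]
ee_rot: [0.0, 0.027, 1.0, -0.0]
contact_force: [2.8, 1.4, 2.6]
width: -0.0001
[2.10569302 0.00299757 1.29768355]
```

View pics/c4.png

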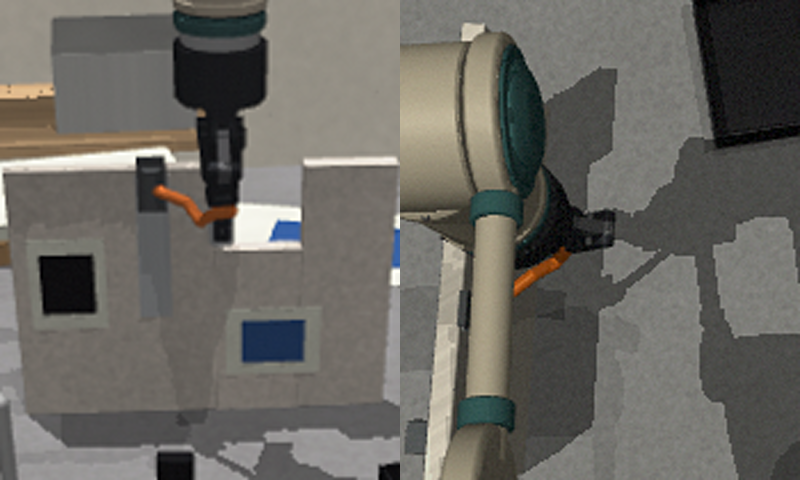

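The hook is swinging with the finger; it now stands at about 0.9 rad, at (190,205) in the left half. I'll continue.

```bash
python3 -m creep '{"slide":[[-0.018,-0.014,0],[-0.037,-0.028,0],[-0.057,-0.04,0],[-0.077,-0.052,0],[-0.098,-0.062,0],[-0.12,-0.071,0],[-0.142,-0.079,0],[-0.164,-0.087,0],[-0.186,-0.093,0],[-0.209,-0.098,0],[-0.232,-0.101,0]],"twist":[[0,0,0],[0,0,0],[0,0,0],[0,0,0],[0,0,0],[0,0,0],[0,0,0],[0,0,0],[0,0,0],[0,0,0],[0,0,0]],"fingers":[-1,-1,-1,-1,-1,-1,-1,-1,-1,-1,-1]}'
python3 -m creep '{"slide":[[-0.006,0,0],[-0.012,0,0],[-0.018,0,0],[-0.024,0,0]],"twist":[[0,0,0],[0,0,0],[0,0,0],[0,0,0]],"fingers":[-1,-1,-1,-1]}'
python3 - <<'E'
from h import *
cap('side','s3');d=cap('wrist','w3')
a=cv2.resize(load('s3')['img'][90:270,230:380],(400,480),interpolation=cv2.INTER_CUBIC)
cv2.imwrite('pics/c5.png',np.hstack([a,d['img'][:,120:520]])); print(telemetry.get_state()['contact_force'])
E
```

```text
clock: 5.85
position: [0.5504, 0.079, 0.2013]
ee_rot: [-0.0, 0.027, 1.0, -0.0]
contact_force: [3.8, -1.6, -0.2]
width: -0.0002
clock: 6.25
position: [0.5472, 0.0793, 0.2013]
ee_rot: [0.0, 0.027, 1.0, -0.0]
contact_force: [3.2, -1.2, -0.4]
width: -0.0003
[ 3.10715884 -2.26951419  0.24045056]
```

View pics/c5.png

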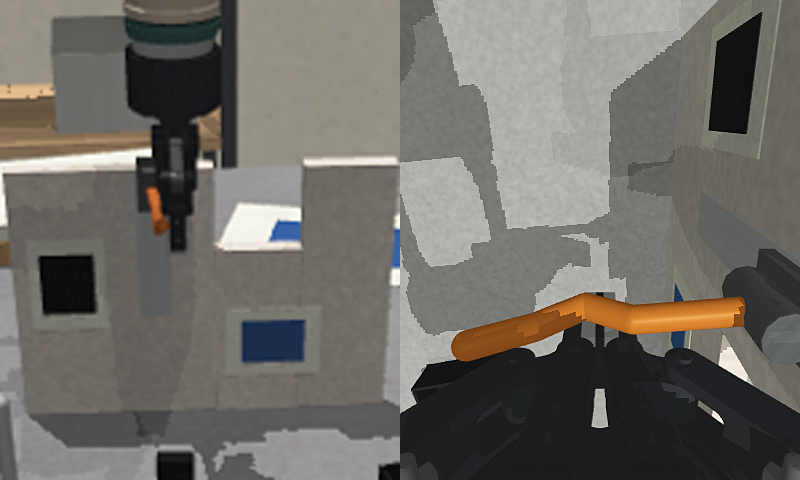

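The hook is almost square out and the force is about 3 N. I'll creep on in 0.6–1 mm rows and watch for the stop.

```bash
for i in 1 2; do python3 -m creep '{"slide":[[-0.006,0,0],[-0.012,0,0],[-0.018,0,0]],"twist":[[0,0,0],[0,0,0],[0,0,0]],"fingers":[-1,-1,-1]}' | sed -n '2p;4p'; done
```

```text
position: [0.5445, 0.0792, 0.2013]
contact_force: [4.3, -3.0, 1.1]
position: [0.5418, 0.0792, 0.2013]
contact_force: [3.1, -2.6, 0.5]
```

```bash
python3 -m creep '{"slide":[[-0.004,0,0],[-0.008,0,0]],"twist":[[0,0,0],[0,0,0]],"fingers":[-1,-1]}' | sed -n '2p;4p'; python3 - <<'E'
from h import *
d=cap('wrist','w4');P=pts(d);hsv=cv2.cvtColor(d['img'],cv2.COLOR_BGR2HSV)
m=(hsv[...,0]>4)&(hsv[...,0]<16)&(hsv[...,1]>170)&(P[...,2]>.15)&(P[...,2]<.3); q=P[m]; o=np.argsort(q[:,1])
for c in np.array_split(o,8): print(np.round(np.median(q[c],0),4),np.percentile(q[c][:,2],95).round(4))
A=np.polyfit(q[:,1],q[:,0],1);print(np.degrees(np.arctan(A[0])))
E
```

```text
position: [0.5415, 0.0792, 0.2015]
contact_force: [5.8, -3.0, -1.5]
[0.5218 0.0381 0.2491] 0.2511
[0.5223 0.0473 0.2457] 0.2484
[0.5228 0.0574 0.2418] 0.2446
[0.5235 0.0679 0.2344] 0.239
[0.524  0.0802 0.2348] 0.2398
[0.5242 0.0915 0.2412] 0.2433
[0.5248 0.1063 0.2416] 0.2436
[0.5257 0.1208 0.2417] 0.2435
3.109606497858235
```

```bash
python3 -m creep '{"slide":[[-0.006,0,0],[-0.006,0,0]],"twist":[[0,0,0],[0,0,0]],"fingers":[-1,-1]}' | sed -n '2p;4p'
```

```text
position: [0.5415, 0.0792, 0.2016]
contact_force: [6.9, -2.6, -1.5]
```

The stop is met: the position holds at 0.5415 while the force rises to about 7 N. Backing off sideways, rising, then looking.

```bash
python3 -m creep '{"slide":[[0.05,0,0],[0.15,0,0],[0.25,0,0],[0.25,0,0],[0.25,0,0.3],[0.25,-0.2,0.6],[0.25,-0.5,0.9],[0.25,-1,0.9],[0.25,-1,0.9],[0.25,-1,0.9]],"twist":[[0,0,0],[0,0,0],[0,0,0],[0,0,0],[0,0,0],[0,0,0],[0,0,0],[0,0,0],[0,0,0],[0,0,0]],"fingers":[-1,-1,-1,-1,-1,-0.3,-0.3,-0.3,-0.3,-0.3]}'
cat > hook.py <<'E'
import sys
from h import *
for n in ('top','side','wrist'):
    d=load(n[0]+sys.argv[1]);P=pts(d);hsv=cv2.cvtColor(d['img'],cv2.COLOR_BGR2HSV)
    m=(hsv[...,0]>4)&(hsv[...,0]<16)&(hsv[...,1]>170)&(P[...,2]>.15)&(P[...,2]<.3)&(P[...,1]>-.05); q=P[m]
    if len(q)<30: print(n,'none');continue
    q=q[np.argsort(q[:,1])]
    print(n,len(q))
    for c in np.array_split(q,8): print(np.round(np.median(c,0),4),np.percentile(c[:,2],95).round(4))
    A=np.polyfit(q[:,1],q[:,0],1);print('deg',np.degrees(np.arctan(A[0])),'x at dip',np.polyval(A,.074))
E
python3 - <<'E'
from h import *
cap('side','s5');cap('wrist','w5');cap('top','t5')
a=load('s5')['img'][120:270,210:410]
cv2.imwrite('pics/c6.png',np.hstack([cv2.resize(a,(400,300)),cv2.resize(load('t5')['img'],(400,300))]))
E
python3 hook.py 5
```

```text
clock: 8.4
position: [0.5759, -0.0744, 0.3367]
ee_rot: [-0.001, 0.03, 1.0, -0.001]
contact_force: [0.2, 1.0, -0.3]
width: 0.0299
top 165
[0.5229 0.0347 0.2486] 0.2511
[0.523  0.0422 0.2477] 0.2508
[0.5236 0.0506 0.2456] 0.2478
[0.5241 0.0579 0.2418] 0.2442
[0.5243 0.0658 0.2359] 0.2398
[0.5251 0.0742 0.2319] 0.234
[0.525  0.0802 0.2342] 0.2385
[0.5275 0.1253 0.2413] 0.2441
deg 3.0552270451124652 x at dip 0.5250004759367981
side 67
[0.524  0.0319 0.2461] 0.2479
[0.5232 0.0377 0.2477] 0.2488
[0.5267 0.0788 0.2349] 0.2379
[0.5251 0.0847 0.2387] 0.241
[0.5265 0.0895 0.2402] 0.2424
[0.5282 0.0981 0.2418] 0.243
[0.5268 0.1122 0.2415] 0.2422
[0.5285 0.123  0.2418] 0.2432
deg 3.1701408259539776 x at dip 0.5255301161711939
wrist 2126
[0.5238 0.0355 0.2493] 0.2512
[0.5245 0.049  0.2455] 0.2485
[0.5253 0.0651 0.2373] 0.2429
[0.5263 0.079  0.2346] 0.2387
[0.527  0.0872 0.2406] 0.2432
[0.5273 0.0981 0.2423] 0.2437
[0.5282 0.1097 0.2424] 0.2438
[0.5288 0.1215 0.2425] 0.2439
deg 3.286749536384651 x at dip 0.5261376903072481
```

View pics/c6.png

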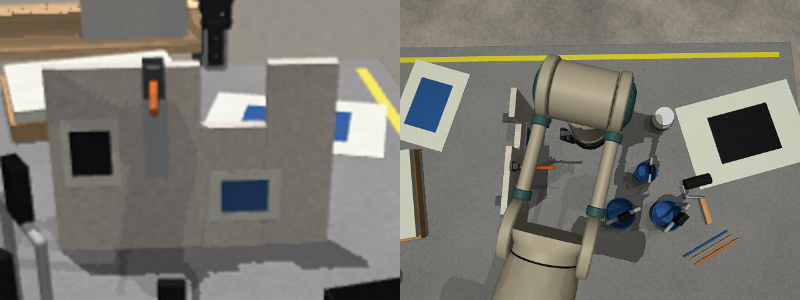

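View pics/w5.png

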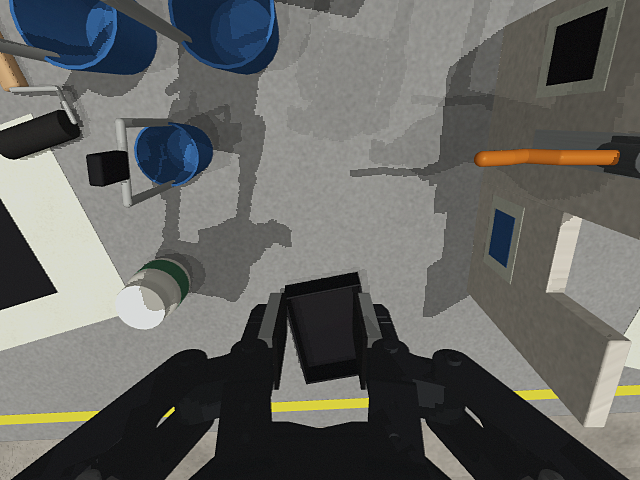

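The hook stands square out (3.1°, matching the board's yaw). Its dip is at about (0.5255, 0.074) and the level centre line is at z ≈ 0.238. In the wrist view the pot's tab is at (105,168). Moving above it.

```bash
python3 -m creep '{"slide":[[-0.1,-0.3,0],[-0.2,-0.6,0],[-0.3,-0.85,0],[-0.375,-0.95,-0.1],[-0.375,-0.95,-0.1]],"twist":[[0,0,0],[0,0,0],[0,0,0],[0,0,0],[0,0,0]],"fingers":[0.1,0.1,0.1,0.1,0.1]}'
python3 - <<'E'
from h import *
d=cap('wrist','w6');cap('side','s6');cap('top','t6')
for n in('w6','s6'):
    d=load(n);P=pts(d);hsv=cv2.cvtColor(d['img'],cv2.COLOR_BGR2HSV)
    box=(abs(P[...,0]-.52)<.06)&(abs(P[...,1]+.24)<.06)
    t=(hsv[...,2]<70)&box&(abs(P[...,2]-.208)<.006); q=P[t]
    print(n,'tab top',t.sum()); 
    if t.sum()>20:
        r=cv2.minAreaRect(np.percentile(q,50,axis=0)[None,:2].astype(np.float32)) if 0 else cv2.minAreaRect(q[:,:2].astype(np.float32)); print(r,np.median(q,0))
    w=(hsv[...,1]<60)&(hsv[...,2]>90)&box&(abs(P[...,2]-.166)<.006);q=P[w]
    if len(q)>20:
        A=np.polyfit(q[:,0],q[:,1],1);print('wire',len(q),q.min(0),q.max(0),np.degrees(np.arctan(A[0])),np.polyval(A,.5195))
E
```

```text
clock: 9.05
position: [0.5187, -0.2128, 0.3192]
ee_rot: [-0.003, 0.028, 1.0, 0.001]
contact_force: [0.3, 0.5, 0.2]
width: 0.047
w6 tab top 495
((0.5204208493232727, -0.24048034846782684), (0.012022089213132858, 0.023889504373073578), 81.99115753173828) [ 0.51959692 -0.24012936  0.20866621]
wire 309 [ 0.48313336 -0.24902892  0.16237649] [ 0.55796991 -0.23337464  0.17166814] -7.446313825772404 -0.24055300274508284
s6 tab top 81
((0.5200470685958862, -0.24377013742923737), (0.010737770237028599, 0.022052789106965065), 83.44580078125) [ 0.51965409 -0.24453705  0.20737016]
wire 158 [ 0.48220911 -0.24974951  0.16056948] [ 0.55794298 -0.2337285   0.17101974] -7.487683344078481 -0.24255844789811637
```

View pics/w6.png

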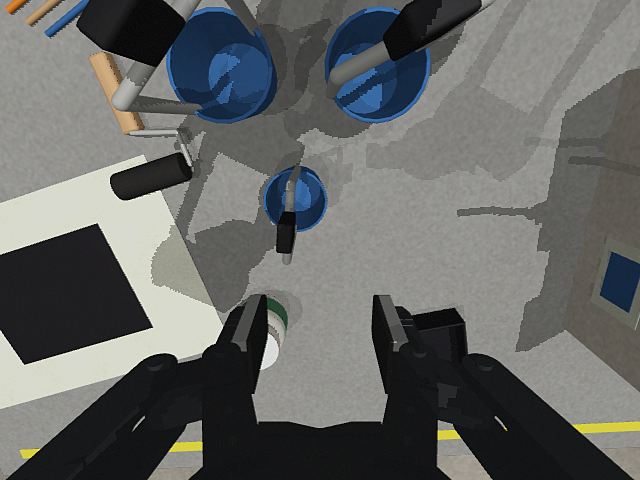

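The tab's centre is at (0.5203, -0.2403), yaw about -7.6°; in the wrist view it is at (287,235). Aligning, then descending.

```bash
python3 -m creep '{"slide":[[0.011,-0.183,0],[0.011,-0.183,0],[0.011,-0.183,-0.3],[0.011,-0.183,-0.3],[0.011,-0.183,-0.3]],"twist":[[0,0,-0.0122],[0,0,-0.0122],[0,0,-0.0122],[0,0,-0.0122],[0,0,-0.0122]],"fingers":[0.1,0.1,0.1,0.1,0.1]}'
python3 - <<'E'
from h import *
cap('wrist','w7');d=cap('side','s7')
cv2.imwrite('pics/c7.png',np.hstack([cv2.resize(load('w7')['img'],(440,330)),cv2.resize(d['img'][200:380,230:390],(293,330))]))
E
```

```text
clock: 9.7
position: [0.5229, -0.2392, 0.2764]
ee_rot: [-0.001, 0.065, 0.998, 0.001]
contact_force: [-0.5, -0.4, 0.6]
width: 0.047
```

View pics/c7.png

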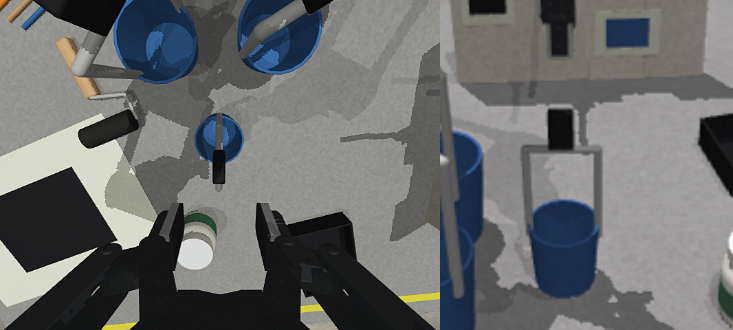

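```bash
python3 -m creep '{"slide":[[-0.013,-0.007,-0.15],[-0.013,-0.007,-0.3],[-0.013,-0.007,-0.3],[-0.013,-0.007,-0.3]],"twist":[[0,0,0],[0,0,0],[0,0,0],[0,0,0]],"fingers":[0.1,0.1,0.1,0.1]}'
```

```text
clock: 10.2
position: [0.5217, -0.2421, 0.2331]
ee_rot: [0.001, 0.065, 0.998, -0.001]
contact_force: [0.8, -1.0, -0.2]
width: 0.0476
```

```bash
python3 -m creep '{"slide":[[-0.009,0.011,-0.1],[-0.009,0.011,-0.2],[-0.009,0.011,-0.333],[-0.009,0.011,-0.333],[-0.009,0.011,-0.333],[-0.009,0.011,-0.333]],"twist":[[0,0,0],[0,0,0],[0,0,0],[0,0,0],[0,0,0],[0,0,0]],"fingers":[0.1,0.1,0.1,0.1,0.1,0.1]}'
python3 -m creep '{"slide":[[0,0,0],[0,0,0]],"twist":[[0,0,0],[0,0,0]],"fingers":[-0.3,-0.5]}' 40
python3 - <<'E'
from h import *
cap('wrist','w8');d=cap('side','s8')
cv2.imwrite('pics/c8.png',np.hstack([cv2.resize(load('w8')['img'],(440,330)),cv2.resize(d['img'][200:380,230:390],(293,330))]))
E
```

```text
clock: 10.8
position: [0.5205, -0.2408, 0.1834]
ee_rot: [0.002, 0.066, 0.998, -0.001]
contact_force: [0.3, -0.4, 0.3]
width: 0.0471
clock: 11.0
position: [0.5198, -0.2403, 0.1824]
ee_rot: [0.001, 0.066, 0.998, -0.0]
contact_force: [-0.2, 0.4, -0.5]
width: 0.0213
```

View pics/c8.png

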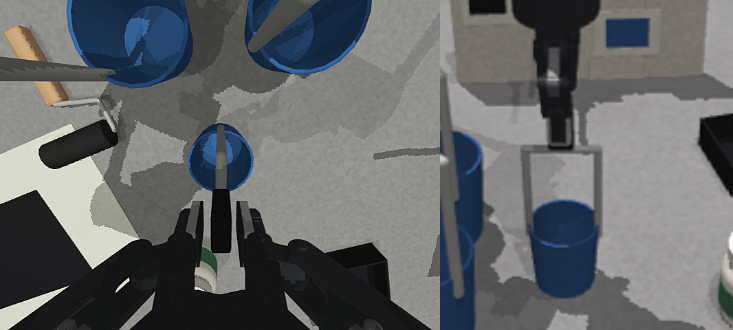

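The tab at (221,220) is centred between the pads at (190,230) and (245,230). Gripping.

```bash
python3 -m creep '{"slide":[[0,0,0],[0,0,0],[0,0,0],[0,0,0],[0,0,0]],"twist":[[0,0,0],[0,0,0],[0,0,0],[0,0,0],[0,0,0]],"fingers":[-0.7,-1,-1,-1,-1]}' 60
python3 -m creep '{"slide":[[0,0,0.03],[0,0,0.07],[0,0,0.14],[0,0,0.2],[0,0,0.2]],"twist":[[0,0,0],[0,0,0],[0,0,0],[0,0,0],[0,0,0]],"fingers":[-1,-1,-1,-1,-1]}'
```

```text
clock: 11.6
position: [0.5196, -0.24, 0.1817]
ee_rot: [0.0, 0.066, 0.998, 0.0]
contact_force: [0.4, 0.1, 2.1]
width: 0.0109
clock: 12.1
position: [0.5203, -0.2407, 0.2134]
ee_rot: [0.002, 0.066, 0.998, -0.001]
contact_force: [1.0, -0.3, -3.0]
width: 0.0111
```

```bash
python3 -m creep '{"slide":[[0,0,0.12],[0,0,0.25],[0,0,0.37],[0,0.06,0.49],[0.01,0.18,0.49],[0.02,0.32,0.49],[0.03,0.46,0.49],[0.035,0.6,0.49],[0.035,0.72,0.49],[0.035,0.84,0.49],[0.035,0.93,0.49],[0.035,0.93,0.49]],"twist":[[0,0,0],[0,0,0],[0,0,0.004],[0,0,0.008],[0,0,0.0122],[0,0,0.0122],[0,0,0.0122],[0,0,0.0122],[0,0,0.0122],[0,0,0.0122],[0,0,0.0122],[0,0,0.0122]],"fingers":[-1,-1,-1,-1,-1,-1,-1,-1,-1,-1,-1,-1]}'
python3 -m creep '{"slide":[[0,0.1,0],[0,0.22,0],[0,0.34,0],[0,0.46,0],[0,0.57,0],[0,0.63,0],[0,0.63,0]],"twist":[[0,0,0],[0,0,0],[0,0,0],[0,0,0],[0,0,0],[0,0,0],[0,0,0]],"fingers":[-1,-1,-1,-1,-1,-1,-1]}'
cat > pot.py <<'E'
import sys
from h import *
print(telemetry.get_state()['position'].round(4),telemetry.get_state()['contact_force'].round(2))
s=sys.argv[1]
for n in('wrist','side','top'): cap(n,n[0]+s)
x,y,z=telemetry.get_state()['position']
for n in('w','s','t'):
    d=load(n+s);P=pts(d);hsv=cv2.cvtColor(d['img'],cv2.COLOR_BGR2HSV)
    box=(abs(P[...,0]-x)<.06)&(abs(P[...,1]-y)<.06)
    w=(hsv[...,1]<50)&(hsv[...,2]>70)&box&(abs(P[...,2]-(z-.0167))<.009);q=P[w]
    if len(q)>20:
        A=np.polyfit(q[:,0],q[:,1],1);Z=np.polyfit(q[:,0],q[:,2],1)
        print(n,'wire',len(q),q.min(0).round(4),q.max(0).round(4),'yaw',np.degrees(np.arctan(A[0])).round(2),'tilt',np.degrees(np.arctan(Z[0])).round(2),'med',np.median(q,0).round(4))
a=load('s'+s)['img'][110:290,220:400];b=load('w'+s)['img']
cv2.imwrite('pics/c'+s+'.png',np.hstack([cv2.resize(a,(360,360),interpolation=cv2.INTER_CUBIC),cv2.resize(b,(440,330)).__array__().copy() if 0 else cv2.resize(b,(440,360))]))
E
python3 pot.py 20; python3 hook.py 20
```

```text
clock: 13.3
position: [0.524, -0.0982, 0.2842]
ee_rot: [-0.001, 0.026, 1.0, 0.001]
contact_force: [0.1, 0.3, -2.3]
width: 0.0112
clock: 14.0
position: [0.5245, -0.0051, 0.2848]
ee_rot: [-0.0, 0.027, 1.0, 0.0]
contact_force: [-0.1, -0.3, -1.8]
width: 0.0113
[ 0.5245 -0.0051  0.2848] [-0.09 -0.34 -1.81]
w wire 944 [ 0.4874 -0.0115  0.2592] [5.165e-01 4.000e-04 2.766e-01] yaw -3.09 tilt 7.69 med [ 0.4993 -0.0046  0.2722]
s wire 147 [ 0.4877 -0.0154  0.2591] [ 0.5634 -0.0046  0.2732] yaw -2.97 tilt -0.1 med [ 0.5304 -0.0096  0.2686]
top 85
[0.5218 0.0825 0.2342] 0.239
[0.5229 0.0903 0.2413] 0.2423
[0.5244 0.0996 0.2426] 0.2433
[0.5247 0.107  0.2412] 0.243
[0.5247 0.1132 0.242 ] 0.2443
[0.525  0.1174 0.2421] 0.243
[0.5265 0.1225 0.2414] 0.245
[0.525  0.1269 0.2399] 0.2427
deg -10.826496612982346 x at dip 0.5293756791180827
side none
wrist 2794
[0.5225 0.037  0.2492] 0.2511
[0.5228 0.0491 0.245 ] 0.2482
[0.5233 0.0623 0.2382] 0.243
[0.5248 0.0766 0.2332] 0.2369
[0.5252 0.0859 0.2393] 0.2428
[0.5254 0.0969 0.2421] 0.2436
[0.5264 0.1093 0.2422] 0.2437
[0.5269 0.1213 0.2421] 0.2436
deg 3.2763631623241594 x at dip 0.5248057429809223
```

View pics/c20.png

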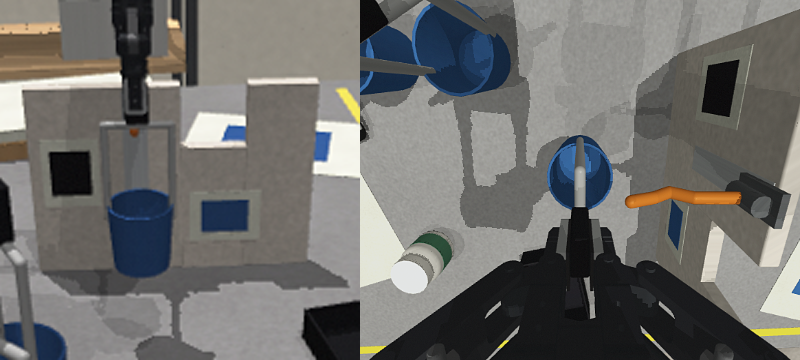

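The pot hangs level with the wire square to the hook (yaw -3.1°), and the hook tip shows at (133,130), inside the window and under the wire. Moving in over the dip.

```bash
python3 -m creep '{"slide":[[0,0.06,0.01],[0,0.14,0.01],[0,0.22,0.01],[0,0.3,0.01],[0,0.38,0.01],[0,0.45,0.01],[0,0.51,0.01],[0,0.533,0.01],[0,0.533,0.01],[0,0.533,0.01]],"twist":[[0,0,0],[0,0,0],[0,0,0],[0,0,0],[0,0,0],[0,0,0],[0,0,0],[0,0,0],[0,0,0],[0,0,0]],"fingers":[-1,-1,-1,-1,-1,-1,-1,-1,-1,-1]}'
python3 pot.py 21; python3 hook.py 21
```

```text
clock: 15.15
position: [0.5246, 0.0736, 0.2864]
ee_rot: [0.0, 0.027, 1.0, -0.0]
contact_force: [0.3, 0.4, -1.8]
width: 0.0109
[0.5246 0.0736 0.2864] [ 0.29  0.42 -1.81]
w wire 946 [0.4875 0.0673 0.2607] [0.5164 0.0792 0.2777] yaw -3.02 tilt 7.93 med [0.4993 0.0742 0.2738]
s wire 119 [0.4882 0.063  0.2609] [0.5622 0.0754 0.2747] yaw -3.22 tilt -0.14 med [0.5187 0.0694 0.2703]
t wire 60 [0.4872 0.0707 0.2693] [0.5116 0.0786 0.2769] yaw -4.71 tilt -0.59 med [0.4985 0.0739 0.2731]
top none
side 67
[0.5241 0.0312 0.2456] 0.2486
[0.5231 0.0354 0.2474] 0.2493
[0.5255 0.08   0.2339] 0.2366
[0.5261 0.0852 0.2376] 0.2408
[0.5275 0.0911 0.2397] 0.2419
[0.526  0.0981 0.2417] 0.2428
[0.5289 0.1114 0.2422] 0.2433
[0.5274 0.1216 0.2417] 0.2425
deg 3.2698293925413324 x at dip 0.5255195773446428
wrist 2362
[0.5224 0.0375 0.2493] 0.2514
[0.5228 0.0467 0.246 ] 0.2486
[0.5233 0.0565 0.2422] 0.2448
[0.5242 0.0666 0.2363] 0.24
[0.525  0.0866 0.2396] 0.243
[0.5255 0.0973 0.2419] 0.2436
[0.5259 0.1096 0.2419] 0.2435
[0.5265 0.1218 0.2419] 0.2437
deg 3.4051757860412075 x at dip 0.5248083816260622
```

View pics/c21.png

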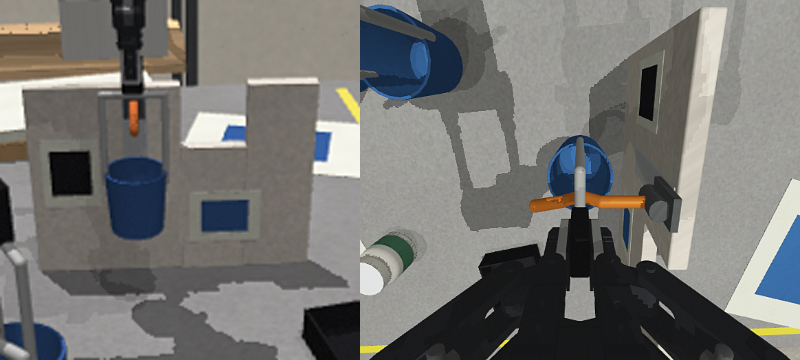

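The wire is over the dip to within about 1.5 mm. Lowering with a small +y correction, then feeling for contact.

```bash
python3 -m creep '{"slide":[[0,0.01,-0.03],[0,0.01,-0.06],[0,0.01,-0.09],[0,0.01,-0.12],[0,0.01,-0.145],[0,0.01,-0.165],[0,0.01,-0.173],[0,0.01,-0.173]],"twist":[[0,0,0],[0,0,0],[0,0,0],[0,0,0],[0,0,0],[0,0,0],[0,0,0],[0,0,0]],"fingers":[-1,-1,-1,-1,-1,-1,-1,-1]}'
python3 -m creep '{"slide":[[0,0,-0.004],[0,0,-0.008]],"twist":[[0,0,0],[0,0,0]],"fingers":[-1,-1]}'
python3 -m creep '{"slide":[[0,0,-0.004],[0,0,-0.008]],"twist":[[0,0,0],[0,0,0]],"fingers":[-1,-1]}'
```

```text
clock: 16.1
position: [0.5245, 0.0754, 0.2602]
ee_rot: [-0.0, 0.027, 1.0, 0.0]
contact_force: [-0.5, 0.2, -2.6]
width: 0.0105
clock: 16.3
position: [0.5247, 0.0754, 0.2594]
ee_rot: [0.0, 0.027, 1.0, 0.0]
contact_force: [-0.0, -0.2, -2.4]
width: 0.0109
clock: 16.5
position: [0.5246, 0.0754, 0.2581]
ee_rot: [0.0, 0.027, 1.0, 0.0]
contact_force: [-0.2, -0.1, -2.5]
width: 0.0112
```

```bash
python3 pot.py 22;python3 - <<'E'
from h import *
w=load('w22')['img'][100:340,180:480]
cv2.imwrite('pics/c23.png',cv2.resize(w,(750,600),interpolation=cv2.INTER_CUBIC))
E
```

```text
[0.5246 0.0754 0.2581] [-0.18 -0.1  -2.49]
w wire 941 [0.4872 0.0714 0.2323] [0.5344 0.1278 0.2481] yaw -0.02 tilt 7.12 med [0.4993 0.076  0.2456]
s wire 124 [0.487  0.0654 0.2323] [0.562  0.0764 0.2472] yaw -2.95 tilt 0.26 med [0.5252 0.0717 0.2418]
t wire 54 [0.487  0.0724 0.2425] [0.5106 0.0796 0.2486] yaw -4.15 tilt -2.04 med [0.4986 0.0758 0.2453]
```

View pics/c23.png

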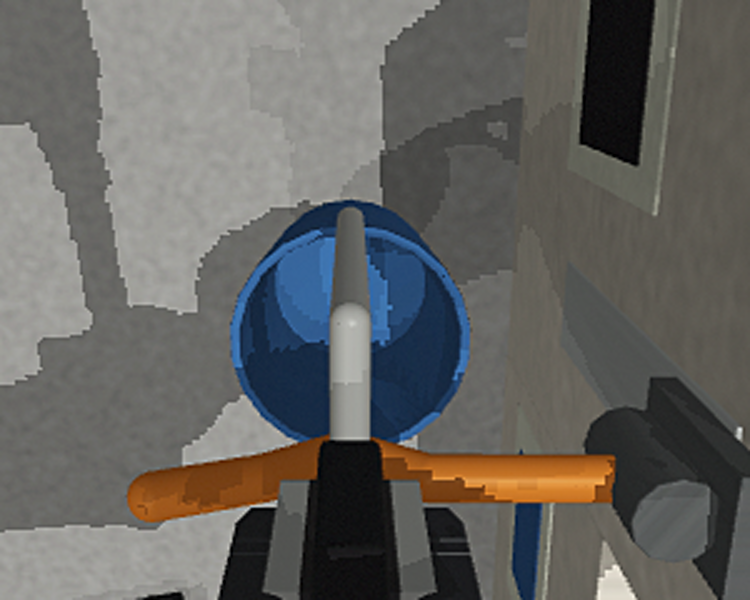

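The wire sits over the dip, the V being at about (345,445). I'll continue down in roughly 0.5 mm rows.

```bash
for i in 1 2 3; do python3 -m creep '{"slide":[[0,0,-0.003],[0,0,-0.006]],"twist":[[0,0,0],[0,0,0]],"fingers":[-1,-1]}'|sed -n '2p;4p'; done
```

```text
position: [0.5246, 0.0754, 0.2571]
contact_force: [0.8, 0.1, -1.8]
position: [0.5246, 0.0754, 0.2562]
contact_force: [-0.2, -0.7, -1.7]
position: [0.5246, 0.0754, 0.2553]
contact_force: [-0.8, -1.0, -2.7]
```

```bash
python3 -m creep '{"slide":[[0,0,-0.003],[0,0,-0.006]],"twist":[[0,0,0],[0,0,0]],"fingers":[-1,-1]}'|sed -n '2p;4p'; python3 -m creep '{"slide":[[0,0,-0.003],[0,0,-0.003]],"twist":[[0,0,0],[0,0,0]],"fingers":[-1,-1]}'|sed -n '2p;4p'
```

```text
position: [0.5246, 0.0754, 0.2544]
contact_force: [-1.1, -1.2, -3.1]
position: [0.5245, 0.0754, 0.2539]
contact_force: [1.4, 0.4, -1.9]
```

```bash
for i in 1 2; do python3 -m creep '{"slide":[[0,0,-0.003],[0,0,-0.003]],"twist":[[0,0,0],[0,0,0]],"fingers":[-1,-1]}'|sed -n '2p;4p'; done
```

```text
position: [0.5246, 0.0754, 0.2535]
contact_force: [0.2, -0.1, -1.2]
position: [0.5246, 0.0754, 0.2531]
contact_force: [1.0, 0.7, -2.5]
```

```bash
for i in 1 2; do python3 -m creep '{"slide":[[0,0,-0.003],[0,0,-0.003]],"twist":[[0,0,0],[0,0,0]],"fingers":[-1,-1]}'|sed -n '2p;4p'; done; python3 pot.py 24; python3 hook.py 24|tail -11
```

```text
position: [0.5247, 0.0753, 0.2528]
contact_force: [0.9, 0.4, -0.7]
position: [0.5247, 0.0753, 0.2525]
contact_force: [-0.7, -0.5, 0.6]
[0.5247 0.0753 0.2525] [-0.67 -0.54  0.55]
w wire 939 [0.4876 0.0712 0.2269] [0.5344 0.1277 0.2427] yaw -1.48 tilt 7.88 med [0.4993 0.0758 0.24  ]
s wire 115 [0.4884 0.0656 0.2269] [0.5642 0.0783 0.2417] yaw -3.17 tilt -0.34 med [0.5151 0.0717 0.2363]
t wire 54 [0.4873 0.0729 0.2334] [0.5108 0.0811 0.2434] yaw -6.46 tilt 5.12 med [0.4974 0.0761 0.2397]
side none
wrist 2948
[0.5221 0.0369 0.2495] 0.2512
[0.5224 0.0448 0.2469] 0.2492
[0.5226 0.0531 0.2434] 0.2461
[0.5222 0.0654 0.2369] 0.2426
[0.5245 0.0928 0.2418] 0.2436
[0.5255 0.1026 0.2422] 0.2436
[0.526  0.1124 0.242 ] 0.2436
[0.5261 0.1227 0.242 ] 0.2437
deg 3.229993795659728 x at dip 0.5240791612739947
```

The force has risen from about -2.4 to +0.5 N, so the hook carries the pot. I'll hold and read again.

```bash
for i in 1 2 3; do python3 -m creep '{"slide":[[0,0,0]],"twist":[[0,0,0]],"fingers":[-1]}'|sed -n '2p;4p'; done
```

```text
position: [0.5247, 0.0753, 0.2524]
contact_force: [-0.5, -0.6, 1.3]
position: [0.5247, 0.0753, 0.2524]
contact_force: [0.2, -1.0, 1.0]
position: [0.5247, 0.0753, 0.2524]
contact_force: [0.5, -0.9, 1.4]
```

```bash
python3 -m creep '{"slide":[[0,0,0.001],[0,0,0.001]],"twist":[[0,0,0],[0,0,0]],"fingers":[-1,-1]}' 20|sed -n '2p;4p'; python3 -m creep '{"slide":[[0,0,0],[0,0,0],[0,0,0],[0,0,0],[0,0,0],[0,0,0]],"twist":[[0,0,0],[0,0,0],[0,0,0],[0,0,0],[0,0,0],[0,0,0]],"fingers":[-0.7,-0.6,-0.5,-0.4,-0.3,-0.3]}' 20; python3 pot.py 25
```

```text
position: [0.5247, 0.0753, 0.2524]
contact_force: [-0.9, -1.3, 1.7]
clock: 19.7
position: [0.5246, 0.0755, 0.2523]
ee_rot: [0.0, 0.027, 1.0, 0.0]
contact_force: [1.0, 0.7, 0.4]
width: 0.0296
[0.5246 0.0755 0.2523] [0.96 0.67 0.37]
w wire 946 [0.4874 0.0704 0.2267] [0.5341 0.1276 0.2418] yaw -1.84 tilt 7.67 med [0.4992 0.0751 0.2397]
s wire 113 [0.4886 0.064  0.2272] [0.562  0.0771 0.2412] yaw -3.53 tilt -0.3 med [0.535  0.0703 0.2364]
t wire 56 [0.4872 0.0718 0.2344] [0.5112 0.0789 0.2438] yaw -3.99 tilt -2.33 med [0.4989 0.0749 0.2398]
```

View pics/c25.png

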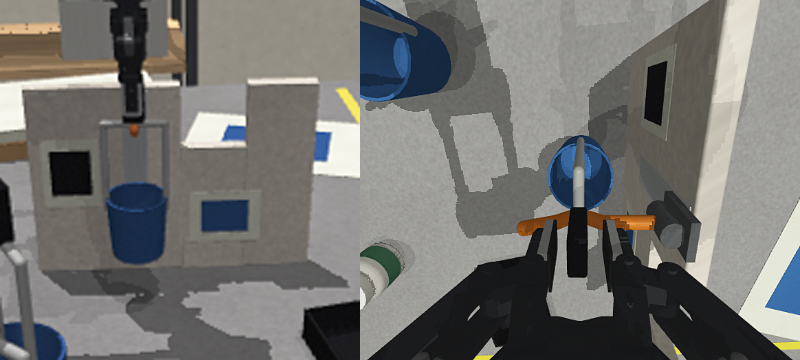

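The pot rests at the same height (it settled about 0.7 mm into the dip) and the pads are clear of the tab at (577,240). Rising straight up.

```bash
python3 -m creep '{"slide":[[0,0,0.03],[0,0,0.08],[0,0,0.15],[0,0,0.25],[0,0,0.4],[0,0,0.6],[0,0,0.8],[0,0,1],[0,0,1],[0,0,1]],"twist":[[0,0,0],[0,0,0],[0,0,0],[0,0,0],[0,0,0],[0,0,0],[0,0,0],[0,0,0],[0,0,0],[0,0,0]],"fingers":[-0.3,-0.3,-0.3,-0.3,-0.3,-0.3,-0.3,-0.3,-0.3,-0.3]}'
python3 -m creep '{"slide":[[0.3,-0.2,0],[0.6,-0.4,0],[0.6,-0.4,0],[0.6,-0.4,0]],"twist":[[0,0,0],[0,0,0],[0,0,0],[0,0,0]],"fingers":[-0.3,-0.3,-0.3,-0.3]}'
python3 - <<'E'
from h import *
for n in('wrist','side','top'): cap(n,n[0]+'30')
for n in('w30','s30','t30'):
    d=load(n);P=pts(d);hsv=cv2.cvtColor(d['img'],cv2.COLOR_BGR2HSV)
    w=(hsv[...,1]<50)&(hsv[...,2]>70)&(abs(P[...,0]-.525)<.045)&(abs(P[...,1]-.074)<.02)&(abs(P[...,2]-.238)<.008);q=P[w]
    if len(q)>20: A=np.polyfit(q[:,0],q[:,1],1);Z=np.polyfit(q[:,0],q[:,2],1);print(n,len(q),np.median(q,0).round(4),np.degrees(A[0]).round(2),'tilt',np.degrees(Z[0]).round(2))
cv2.imwrite('pics/c30.png',np.hstack([cv2.resize(load('s30')['img'],(400,300)),cv2.resize(load('w30')['img'],(400,300))]))
E
python3 hook.py 30
```

```text
clock: 20.85
position: [0.5248, 0.0754, 0.4036]
ee_rot: [0.001, 0.027, 1.0, 0.0]
contact_force: [-0.7, 0.1, -0.1]
width: 0.0302
clock: 21.25
position: [0.6152, 0.0144, 0.3995]
ee_rot: [-0.002, 0.028, 1.0, 0.0]
contact_force: [-0.1, -0.1, 0.4]
width: 0.0301
w30 649 [0.5112 0.0731 0.2398] -3.17 tilt 0.03
s30 106 [0.5328 0.0703 0.2366] -2.6 tilt -0.2
top 164
[0.5228 0.0363 0.2495] 0.2517
[0.5234 0.0434 0.2467] 0.2492
[0.5262 0.0954 0.2418] 0.2444
[0.5264 0.1025 0.241 ] 0.2437
[0.5273 0.1089 0.2412] 0.2425
[0.5282 0.1145 0.2412] 0.2441
[0.5274 0.1202 0.2415] 0.2438
[0.5268 0.1261 0.2404] 0.2447
deg 3.201291694973752 x at dip 0.5250865811131704
side none
wrist 1120
[0.5244 0.036  0.2497] 0.2512
[0.5249 0.0451 0.2471] 0.2493
[0.5253 0.0548 0.2436] 0.2458
[0.5263 0.0648 0.2383] 0.243
[0.5286 0.0931 0.2423] 0.2439
[0.5294 0.1033 0.2421] 0.2437
[0.53   0.1139 0.2421] 0.2438
[0.5297 0.1233 0.2421] 0.2438
deg 3.592210605449715 x at dip 0.5267896602364592
```

View pics/c30.png

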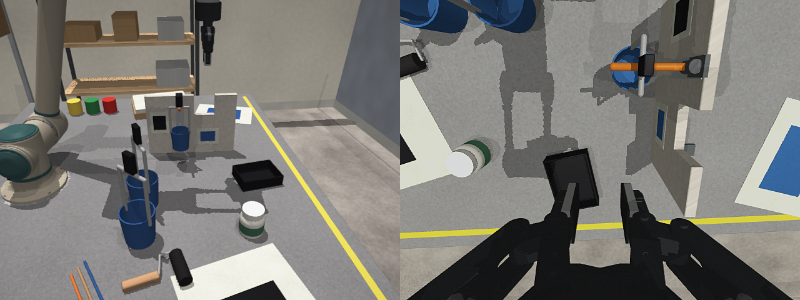

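The pot hangs level on the hook (side view (180,138)), with the wire at y ≈ 0.073. The hook is still square at 3.2°, the bystanders look unmoved and the arm is clear. I'll compare the bystanders with the first picture, then hand in.

```bash
python3 - <<'E'
from h import *
a,b=load('side0')['img'],load('s30')['img']
for n,(u,v,w,h) in dict(tray=(365,250,95,60),jar=(375,315,55,70),brayer=(190,390,125,80)).items():
    x,y=(cv2.cvtColor(i[v:v+h,u:u+w],cv2.COLOR_BGR2GRAY).astype(np.float32) for i in(a,b)); print(n,cv2.phaseCorrelate(x,y))
print(order.sign_off())
E
```

```text
tray ((0.08246384611639002, -0.11909706694225264), 0.8029227423999045)
jar ((0.035927808081147816, 0.2104226608359383), 0.8135209809850763)
brayer ((0.5069172475596488, 0.00624092632462947), 0.9985702873706818)
the job is handed in; nothing more can be done
None
```

I swung the hook out to its stop, hung the small blue pot in its dip by the wire, let go, and handed the job in at about 21 s of the 72 s allowed.

- **Hook:** The finger met the stop when it stopped advancing and the force rose to about 7 N. After release the top camera put the hook at 3.2° and the wrist camera at 3.6°. The board's own yaw is 3.15°, so both are close to square out.
- **Pot:** I lowered it in roughly 0.5 mm steps until the hook carried its full weight with about 1–1.5 N of extra push, and only then opened the fingers. A last 0.15 mm easing upwards did not lower that reading. In the final pictures the wire is level (within 0.2°) and sits within about 1 mm of the dip, with the pot free of the gripper.
- **Bystanders:** Between the first and last side pictures the tray and jar moved 0.2 px or less. The ink roller's figure came out at 0.5 px sideways. I never went near the roller, so I take this as an image effect and did not check it further.

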